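# Lay out the desk for stamping and filing forms

### The arm

A 7-joint arm with a two-finger parallel gripper is mounted at the origin on a cart in front of the work surface, level with it; the furniture and walls round the work are solid. World frame = base frame: x ahead of the robot, y to its left, z up, the work surface at z = 0. Lengths are in mm, angles in rad, forces in N, time in s.
With the tool pointing down it reaches from about 350 to 900 mm from the base axis. Payload 8.1 kg.
Tool frame: the origin (TCP) lies between the finger pads; the fingertips stand arm.tip_extent ahead of it and the grasp point (between the pads) lies 11 mm behind it (arm.tip_extent is the distance from the TCP to the fingertips, in mm); z points along the fingers, y is the line along which they close (so a half turn about z gives the same grasp; the last joint's range is limited). The gripper opens to 92 mm and grips with 3 to 60 N. Pads are 19 mm wide; open, the fingers measure 130 mm over their backs; the gripper's body (75 mm by 190 mm) begins 47 mm behind the grasp point.
Start: joints at [-1.357, 0.434, 0.025, 1.573, -0.012, 1.134, -0.075], TCP at [194.732, 593.903, 234.742] pointing down, gripper open.
Joint ranges: [-2.62, 2.62], [-0.44, 2.09], [-1.27, 1.32], [0.08, 2.57], [-1.32, 4.46], [0.12, 2], [-2.74, 2.74]. Speed limits (rad/s): [2.22, 2.22, 3.01, 3.01, 3.14, 3.14, 3.14].

### API

Orientations are given as a 3x3 rotation matrix whose columns are the frame's x, y, z axes.
In Python, from plant import arm, viewer gives the robot as it stands.
- The arm moves only by the tool send_rows, never from a script. Its argument "moves" is text: rows parted by semicolons, each of 6 numbers parted by spaces: the shift along the tool's x, y, z in units of 30 mm (1.0 is 30 mm), then the turn, a rotation vector about the tool's x, y, z in units of 6 degrees (1.0 is 6 degrees). A call has 1 to 20 rows; each row shifts and turns the commanded pose from where the row before left it, along the tool's axes as they then stand; what a row does not reach is not made up. A row lasts 1/10 s, in which the tool goes at most 50 mm and 8.59 degrees, less where a joint would pass 70% of its speed; a pose out of reach is approached as far as the arm can. A call is refused whole if a number of a shift passes 1 or a number of a turn 1, either way. A call with a gripper value outside its range is refused whole. "gripper" is the closure, from -1 (fully open) to 1 (shut), set as the call begins (left out, the last holds). The fingers move at their own pace and stop on an object; the grip force is fixed at half the most. Time passes only in rows, so rows that do not move let the fingers close. It gives the time, the measured TCP pose, the force, the opening and the grip force at its end, in the units of the state.
- arm.state(): the state, without advancing time (a new reading comes with each control period).
- viewer.snapshot(name): name is "scene" or "top"; returns a dict with "image" (400x640x3 uint8, red, green, blue), "vertical_fov" (degrees; the focal length in pixels is half the picture's height over the tangent of half this angle, whatever the lens; pixels are square), "cx", "cy" (the principal point, pixels), "distortion" ([k1, k2, p1, p2, k3] as OpenCV has them; the pictures are not rectified), "R" (3x3) and "t" (3): a world point X has camera coordinates R X + t. Camera axes: x right, y down, z forward; pixel columns grow to the right and rows downward; lengths in mm; the calibration is good to about 2 mm. A picture is of the moment at which its call begins. There is no depth.
- arm.job_done(): hands the job in; it is judged then, once.
The state is a dict: "clock": time; "joint_positions": joint angles; "qvel": joint speeds; "joint_efforts": joint torques, N m; "position": TCP position; "orientation": TCP orientation; "contact_force": force on the tool from outside, world axes, zero at the start; "wrist_torque": the same for the moment, N m; "gripper_width": opening from 0.0 (shut) to 1.0 (fully open); "grasp_force": force on a finger pad.
Only numpy, scipy, OpenCV 4.12 (cv2) and the standard library are available. Lean on these libraries where they do the work, as an engineer would, in place of code of your own. Each camera call takes 0.05 s, during which the arm holds its last target. There are 200 camera calls.

### The job

Lay out the desk for stamping and filing forms: take the stapler off the notebook and lay it on the desk behind the hole punch, parallel to the punch's long side, with a 3 cm gap and their middles in line; then set the ink pad on the middle of the notebook. Stand the date stamp upright behind the notebook, 3 cm clear of its far edge and in line with its middle, and stand the glue stick upright in the middle of the gap between the notebook and the hole punch, in line with their middles. Behind means on the far side from the robot; leave the eraser and the binder clip where they are.

Things in the scene. Friction and masses are not known exactly. Their poses are not given: they have to be found in the camera images.
- notebook: Green closed notebook lying fixed on the desk, 102 (x) x 148 (y) x 11 mm. Origin: centre of its underside; x points away from the robot (to its far long edge), y along its long side to the left, z up. Turned by up to 0.15 rad. It and the punch stand side by side, turned alike, either one on the left, centres 250 mm apart along y.
- hole_punch: Black two-hole punch fixed on the desk beside the notebook (another stands unused at the back), 94 (x) x 136 (y) x 69 mm. Origin: centre of the outline, on the underside; x points away from the robot, y along its long side to the left. Far edge 47 mm from the origin; sides 68 mm (on the -y side the last 21 mm are only the thin paper guide). Lever locked.
- stapler: Dark blue stapler, 30 (x) x 132 (y) x 46 mm, its parts locked together, 0.16 kg. Origin: centre of its underside; y along its length, z up. At the start it lies on top of the notebook, roughly along the notebook's y. Grasp it across its 30 mm width near the middle; the base is 30 mm wide and 7 mm high, the arm above it (17 to 46 mm) 20 mm wide.
- ink_pad: Round ink pad in a black tin with a red clear-topped lid, closed and locked, 66 mm across, 19 mm high; small tabs at its +x and -x ends make it 74 mm long there, so grasp it across y (66 mm). Origin: centre of its underside; z up.
- date_stamp: Self-inking date stamp with a red cap and a black open frame, 33 (x) x 47 (y) x 60 mm, standing upright, locked. Origin: centre of its underside; z up. Grasp it across x by its cap (40 to 60 mm up, 32 mm wide there; the frame below is 28 mm); which way it faces at the end does not matter.
- glue_stick: Glue stick, round, 26 mm in diameter, 92 mm high, standing upright. Origin: centre of its underside; z up. 35 g.
- eraser: Bystander: small eraser in a blue sleeve, 22 x 44 x 13 mm, loose, lying on the left part of the desk, its length (44 mm) along its y. Origin: centre of its underside. Not to be shifted.
- clip: Bystander: black binder clip, 41 x 69 x 21 mm, loose, near the front edge of the desk on the left (others lie far back). Origin: centre of its underside. Not to be shifted.
- partition_top (a point): Point on the top edge of the fixed partition wall along the right side of the desk, 358 mm high, 56 mm thick; it runs on away from the robot and back to about x = 0.03, y = -0.245 m. The gripper may start to its right, below its top: raise it well above before swinging over the desk. Behind the work stands a grey drawer unit, 247 mm high, its nearest corner at x = 0.64, y = 0.28 m.
Things that resemble listed ones, but are neither listed nor needed, are in the scene too. There is more than one size of the notebook; the job needs the larger.

How it is judged:
By the outcome, as a careful person would: the job done as asked, in the order asked, and still so for the second after the job is handed in, with the robot touching nothing.
It also fails if it takes over 131 s, if anything falls off the work surface, if the arm or the gripper's body presses on something with over 40 N, if the wrist force passes 120 N, or if a joint passes its speed limit or range.

## Working session

There is one attempt and no reset: what is moved stays moved. The work goes in short steps, Python scripts to look and compute and a tool call to move; the robot and the scene stay as the last step left them, time stands still between calls to the robot, and variables do not carry over. Pictures are saved under pics/ and viewed, at most 14 in all, crops included, and the job is handed in when it is done.

Besides the shell and the picture viewer there is one more tool, called by a JSON object that holds its "api" and its "payload", one argument or row to a line. send_rows: Moves the arm, as the interface text tells. Its arguments: {"type":"object","properties":{"moves":{"type":"string"},"gripper":{"type":"number"}},"required":["moves"]}

```bash
ls; mkdir -p pics
cat > h.py <<'E'
import numpy as np, cv2, os
from plant import arm, viewer
def snap(n,f=None):
    s=viewer.snapshot(n)
    s['R']=np.array(s['R']);s['t']=np.array(s['t'])
    fl=s['image'].shape[0]/2/np.tan(np.radians(s['vertical_fov'])/2)
    s['K']=np.array([[fl,0,s['cx']],[0,fl,s['cy']],[0,0,1]]);s['D']=np.array(s['distortion'],float)
    if f: cv2.imwrite('pics/'+f,cv2.cvtColor(s['image'],cv2.COLOR_RGB2BGR))
    return s
def onz(s,px,z):
    px=np.array(px,float).reshape(-1,1,2)
    u=cv2.undistortPoints(px,s['K'],s['D']).reshape(-1,2)
    d=np.c_[u,np.ones(len(u))]@s['R']; c=-s['R'].T@s['t']
    return c+d*((z-c[2])/d[:,2])[:,None]
def proj(s,X):
    return cv2.projectPoints(np.array(X,float).reshape(-1,1,3),cv2.Rodrigues(s['R'])[0],s['t'],s['K'],s['D'])[0].reshape(-1,2)
E
python3 - <<'E'
from h import *
for n in('scene','top'):
    s=snap(n,n+'0.png'); print(n,s['vertical_fov'],-s['R'].T@s['t'],s['R'][2],s['D'])
st=arm.state(); print(arm.tip_extent,st['clock'],st['position'],np.array(st['orientation']).round(3),st['contact_force'],st['gripper_width'])
E
```

```text
pics
scene 44.95966639439363 [-451.02308158 -175.85001682 1048.29239903] [ 0.69303639  0.33023007 -0.64081874] [-0.03295271  0.          0.          0.          0.        ]
top 46.12739876036405 [ 320.16977954  239.43446168 1508.35950746] [ 0.09918169 -0.01572187 -0.99494513] [-0.05366022  0.          0.          0.          0.        ]
8.0 0.1 [194.60992547 593.46905756 234.02820169] [[-0.95   0.312 -0.   ]
 [ 0.312  0.95  -0.001]
 [-0.    -0.001 -1.   ]] [-0.53350947 -0.56697116  0.04733146] 1.002036124949415
```

View pics/scene0.png

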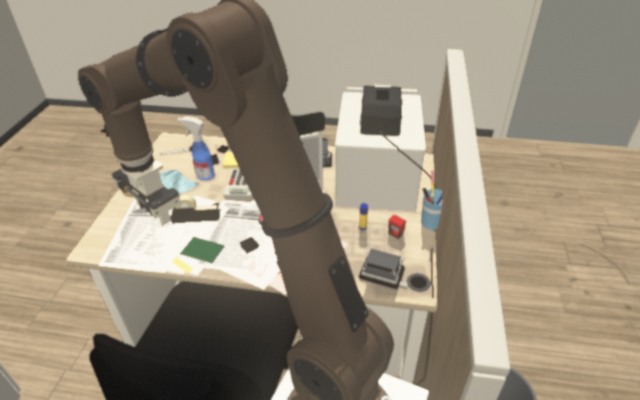

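View pics/top0.png

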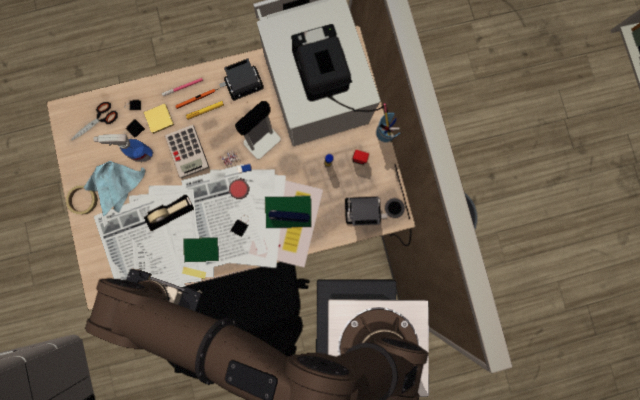

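The top view shows the notebook with the stapler at about (288,212), the punch at (363,210), the ink pad at (238,188), the date stamp at (360,157) and the glue stick at (328,159). The eraser is at about (247,168) and the clip at (240,228). I'll zoom in.

Run:
```python
from h import *
s=snap('top'); b=cv2.cvtColor(s['image'],cv2.COLOR_RGB2BGR)
c=b[135:255,215:415]; cv2.imwrite('pics/c1.png',cv2.resize(c,None,fx=4,fy=4,interpolation=cv2.INTER_CUBIC))
hsv=cv2.cvtColor(b,cv2.COLOR_BGR2HSV)
def comps(m,name,z,x0,x1,y0,y1,amin=10):
    mm=np.zeros_like(m); mm[y0:y1,x0:x1]=m[y0:y1,x0:x1]
    n,l,st,ce=cv2.connectedComponentsWithStats(mm)
    for i in range(1,n):
        if st[i][4]>=amin:
            pts=np.argwhere(l==i)[:,::-1].astype(float); r=cv2.minAreaRect(onz(s,pts,z)[:,:2].astype(np.float32))
            print(name,st[i],ce[i].round(1),onz(s,ce[i],z)[0].round(1),'rect',np.round(r[0],1),np.round(r[1],1),round(r[2],1))
R=(215,415,135,255)
x0,x1,y0,y1=R
comps(cv2.inRange(hsv,(60,90,20),(90,255,160)),'green',11,x0-40,x1,y0,y1+20)
comps(cv2.inRange(hsv,(0,120,80),(8,255,255))|cv2.inRange(hsv,(170,120,80),(180,255,255)),'red',19,x0,x1,y0,y1)
comps(cv2.inRange(hsv,(100,110,40),(130,255,255)),'blue',46,x0,x1,y0,y1)
comps(cv2.inRange(hsv,(0,0,0),(180,255,70)),'dark',69,x0,x1,y0,y1,40)
```

```text
green [266 197  45  31 948] [287.5 209.5] [434.7 291.   11. ] rect [427.3 289.1] [ 96.  140.7] 1.2
green [184 238  34  23 734] [200.6 249.1] [305.2 564.3  11. ] rect [305.5 564.8] [ 69.8 105. ] 1.6
red [352 150  17  13 162] [360.5 155.9] [610.2  58.3  19. ] rect [609.9  58.2] [48.  36.4] 72.1
red [230 181  17  17 220] [238.2 188.6] [499.  448.9  19. ] rect [498.5 448.7] [50.2 51.8] 46.3
blue [326 154   7   9  48] [328.9 158.1] [596.4 161.7  46. ] rect [596.7 161.3] [25.7 19. ] 0.4
blue [242 165   9   7  49] [245.9 167.8] [561.9 422.6  46. ] rect [562.2 422.5] [18.1 25.9] 12.2
blue [274 212   9   5  23] [277.7 213.5] [419.  319.9  46. ] rect [419.  318.7] [27.3  9.1] 76.7
dark [244 135  19   9  84] [253.6 137.5] [654.1 398.4  69. ] rect [649.2 400.2] [25.4 56.2] 0.8
dark [ 377  135   38   85 1110] [405.1 162.1] [583.2 -75.6  69. ] rect [558.2 -94.2] [286.  108.1] 23.5
dark [ 266  197   45   31 1308] [288.2 211.9] [422.8 286.6  69. ] rect [422.7 287.4] [ 92.3 135.4] 0.7
dark [345 197  36  28 657] [364.5 211.2] [427.8  51.9  69. ] rect [430.1  58. ] [ 83.5 108.3] 0.6
dark [385 199  19  19 275] [394.4 207.8] [439.5 -40.8  69. ] rect [438.9 -39.7] [55.8 56.1] 0.6
dark [231 220  17  16 163] [238.8 227.6] [372.8 436.9  69. ] rect [372.8 437.2] [38.4 39.4] 64.3
dark [382 228  33  27 730] [399.8 242.5] [333.  -56.9  69. ] rect [337.5 -51.8] [79.7 99.5] 0.5
dark [215 238   3  17  41] [215.8 247.1] [312.7 505.6  69. ] rect [316. 505.] [48.7  6.1] 1.7
```

View pics/c1.png

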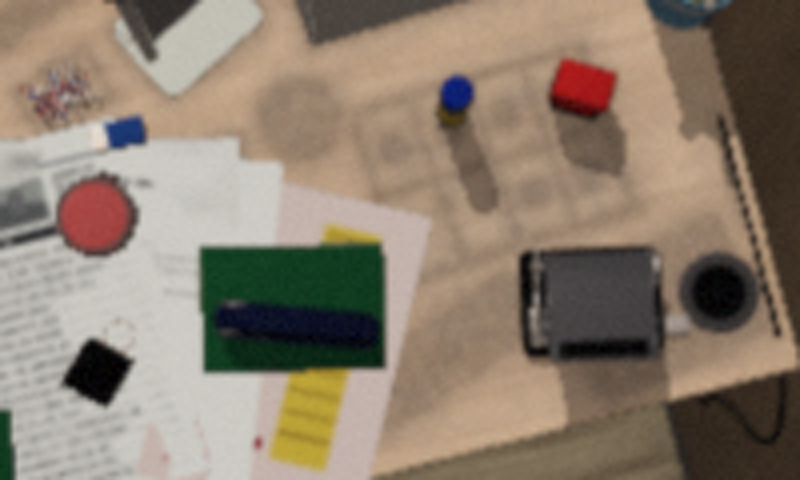

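The crop shows the stapler, tilted about 6°, on the notebook, and the punch with its guide pointing right. The stamp and glue are upright behind, and the eraser is just behind the ink pad. Next I'll fit these more precisely on averaged frames.

```bash
cat >> h.py <<'E'
def avg(n,k=6):
    ss=[snap(n) for _ in range(k)]; s=ss[0]
    s['f']=np.mean([q['image'].astype(np.float32) for q in ss],0); return s
def crop4(s,x0,y0,x1,y1,k=8):
    c=s['f'][y0:y1,x0:x1]; return cv2.resize(c,None,fx=k,fy=k,interpolation=cv2.INTER_CUBIC)
def topx(p,x0,y0,k=8): # upsampled pixel -> image pixel
    return (np.array(p,float)+.5)/k-.5+[x0,y0]
def blob(s,maskf,x0,y0,x1,y1,z,k=8):
    m=maskf(crop4(s,x0,y0,x1,y1,k)).astype(np.uint8)
    n,l,st,ce=cv2.connectedComponentsWithStats(m); i=1+np.argmax(st[1:,4])
    pts=topx(np.argwhere(l==i)[:,::-1],x0,y0,k); W=onz(s,pts,z)[:,:2]
    r=cv2.minAreaRect(W.astype(np.float32)); c=W.mean(0); ev,V=np.linalg.eigh(np.cov(W.T)); a=np.degrees(np.arctan2(V[1,1],V[0,1]))
    return dict(c=c.round(1),rect=(np.round(r[0],1),np.round(r[1],1),round(r[2],1)),axis=round(a,2),W=W,area=round(len(W)/k/k,1))
E
python3 - <<'E'
from h import *
s=avg('top'); np.save('f.npy',s['f'])
def sh(n,b): print(n,b['c'],b['rect'],b['axis'],b['area'])
r=lambda c:c[...,0]; g=lambda c:c[...,1]; b=lambda c:c[...,2]
sh('nb',blob(s,lambda c:c.max(2)<105,255,190,320,236,11))
B=blob(s,lambda c:(b(c)>g(c)+5)&(c.max(2)<100),262,205,316,225,57); sh('stapler57',B)
sh('pad19',blob(s,lambda c:(r(c)>g(c)+50),222,176,255,204,19))
sh('paddark0',blob(s,lambda c:(g(c)<115),224,177,253,202,8))
sh('stamp60',blob(s,lambda c:(r(c)>g(c)+60),340,140,380,175,60))
sh('glue92',blob(s,lambda c:(b(c)>r(c)+40),315,145,345,170,92))
sh('eraserblue',blob(s,lambda c:(b(c)>r(c)+40),235,155,256,178,13))
sh('punch',blob(s,lambda c:c.max(2)<120,335,188,383,232,69))
c=np.hstack([crop4(s,335,185,395,235,8)[:400,:480],crop4(s,219,155,259,205,8)])
cv2.imwrite('pics/c2.png',cv2.cvtColor(np.clip(c*1.3,0,255).astype(np.uint8),cv2.COLOR_RGB2BGR))
E
```

```text
nb [428.  289.1] (array([427.9, 289.3]), array([101.4, 147.4]), 2.9) 92.08 1405.9
stapler57 [411.8 284. ] (array([411.6, 285.6]), array([125.8,  26.2]), 85.7) 85.25 311.7
pad19 [499.4 449.2] (array([499.2, 449.3]), array([54.2, 54.2]), 45.9) 175.06 226.8
paddark0 [499.8 450.6] (array([503.1, 453.2]), array([75. , 68.6]), 72.1) 112.14 334.8
stamp60 [602.   63.6] (array([601.1,  63.7]), array([47. , 38.1]), 73.6) 77.15 163.1
glue92 [588.5 164.6] (array([588.4, 164.5]), array([24.5, 22.6]), 0.8) 160.23 47.1
eraserblue [567.8 427.2] (array([567.6, 427.2]), array([20.1, 28.4]), 13.7) 101.53 50.8
punch [422.1  54.8] (array([419.2,  55.9]), array([110.3, 117.9]), 2.4) 56.53 1180.5
```

View pics/c2.png

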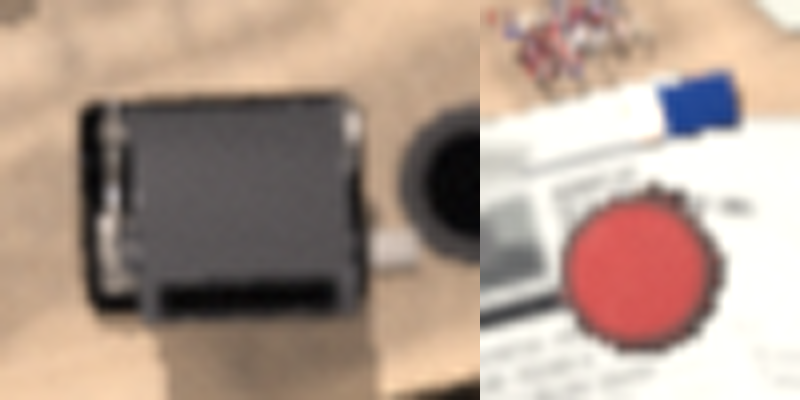

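```bash
cat >> h.py <<'E'
def go(x,y,z,yaw):
    """delta to target; yaw = heading (deg) of the closing line; in row units. grip point is TCP xy"""
    st=arm.state(); O=np.array(st['orientation']); p=np.array(st['position'])
    cur=np.degrees(np.arctan2(O[1,1],O[0,1])); d=(yaw-cur+90)%180-90
    t=np.radians(cur+d); T=np.array([[np.sin(t),np.cos(t),0],[-np.cos(t),np.sin(t),0],[0,0,-1]])
    if True: T[:,0]=np.cross(T[:,1],T[:,2])
    D=np.array([x,y,z])-p
    w=cv2.Rodrigues(O.T@T)[0].ravel()
    print('t',round(st['clock'],1),'p',p.round(1),'yaw',round(cur,1),'w',round(st['gripper_width']*92,1),'F',np.round(st['contact_force'],1),'j7',round(st['joint_positions'][6],2))
    print(' shift now-axes',(O.T@D/30).round(3),' after-turn axes',(T.T@D/30).round(3),' turn',np.round(np.degrees(w)/6,3))
E
python3 - <<'E'
from h import *
go(413.5,285,140,-4.7)
s=snap('top'); s['f']=np.load('f.npy')
for n,p in dict(left=(335+80/8,185+200/8),far=(335+230/8,185+95/8),near=(335+230/8,185+318/8),guide=(335+418/8,185+250/8)).items(): print(n,onz(s,p,4)[0].round(1))
# predicted punch corners
c=np.array([438.9,39.4]);a=np.radians(2.5);X=np.array([np.cos(a),np.sin(a)]);Y=np.array([-X[1],X[0]])
for i,j in((47,68),(47,-47),(-47,68),(-47,-47),(0,-68)):
    print(i,j,((proj(s,[*(c+i*X+j*Y),3])[0]-[335,185]+.5)*8).round())
E
```

```text
t 0.5 p [194.7 593.9 234.7] yaw 71.8 w 92.0 F [ 0.4 -0.5 -0.6] j7 -0.08
 shift now-axes [-10.138  -7.51    3.157]  after-turn axes [-9.663  8.112  3.156]  turn [-1.0000e-03  1.0000e-03  1.2757e+01]
left [435.8 106.3   4. ]
far [479.1  45.8   4. ]
near [389.1  45.8   4. ]
guide [417.3 -30.1   4. ]
47 68 [77. 88.]
47 -47 [360.  79.]
-47 68 [ 86. 321.]
-47 -47 [371. 311.]
0 -68 [417. 193.]
```

{"api": "send_rows", "payload": {
  "moves": "0 0 0 0 0 1;0 0 0 0 0 1;0 0 0 0 0 1;0 0 0 0 0 1;0 0 0 0 0 1;0 0 0 0 0 1;0 0 0 0 0 1;0 0 0 0 0 1;0 0 0 0 0 1;0 0 0 0 0 1;0 0 0 0 0 1;0 0 0 0 0 1;0 0 0 0 0 0.75",
  "gripper": -1
}}

```text
clock: 1.8
position: [194.6, 593.9, 234.8]
orientation: [[0.085, 0.996, -0.0], [0.996, -0.085, 0.0], [0.0, -0.0, -1.0]]
contact_force: [1.3, 0.3, -0.3]
gripper_width: 0.999
grasp_force: 0.0
```

{"api": "send_rows", "payload": {
  "moves": "-0.805 0.676 0.1 0 0 0;-0.805 0.676 0.1 0 0 0;-0.805 0.676 0.2 0 0 0;-0.805 0.676 0.2 0 0 0;-0.805 0.676 0.2 0 0 0;-0.805 0.676 0.2 0 0 0;-0.805 0.676 0.3 0 0 0;-0.805 0.676 0.3 0 0 0;-0.805 0.676 0.3 0 0 0;-0.805 0.676 0.3 0 0 0;-0.805 0.676 0.3 0 0 0;-0.805 0.676 0.3 0 0 0;0 0 0 0 0 0;0 0 0 0 0 0"
}}

```text
clock: 3.2
position: [414.0, 284.9, 150.8]
orientation: [[0.083, 0.997, -0.0], [0.997, -0.083, 0.0], [-0.0, -0.0, -1.0]]
contact_force: [-0.6, 1.0, -0.1]
gripper_width: 0.996
grasp_force: 0.0
```

Run:
```python
from h import *
go(413.5,285,33,-4.7)
s=snap('scene','s1.png')
c=s['image'][150:350,60:460]
cv2.imwrite('pics/s1c.png',cv2.cvtColor(cv2.resize(c,None,fx=2,fy=2,interpolation=cv2.INTER_CUBIC),cv2.COLOR_RGB2BGR))
s=snap('top'); f=np.load('f.npy')
s['f']=f
for th in(60,80,100,120):
    c=crop4(s,335,185,383,235,8); m=c.max(2)<th
    W=[]
    for col in range(150,330,4):
        i=np.argmax(m[:,col]); W.append(topx((col,i),335,185))
    P=onz(s,W,3)[:,:2]; k=np.polyfit(P[:,1],P[:,0],1); print('far edge',th,'x at y=39',np.polyval(k,39).round(1),'yaw',np.degrees(np.arctan(-k[0])).round(2))
    W=[]
    for row in range(140,280,4):
        i=np.argmax(m[row]); W.append(topx((i,row),335,185))
    P=onz(s,W,3)[:,:2]; k=np.polyfit(P[:,0],P[:,1],1); print('left edge',th,'y at x=435',np.polyval(k,435).round(1),'yaw',np.degrees(np.arctan(k[0])).round(2))
```

```text
t 3.2 p [414.  284.9 150.8] yaw -4.8 w 91.7 F [-0.6  1.  -0.1] j7 -0.6
 shift now-axes [ 2.000e-03 -1.700e-02  3.925e+00]  after-turn axes [ 2.000e-03 -1.700e-02  3.925e+00]  turn [-0.002  0.    -0.01 ]
far edge 60 x at y=39 478.3 yaw 3.1
left edge 60 y at x=435 106.1 yaw 2.72
far edge 80 x at y=39 479.5 yaw 2.89
left edge 80 y at x=435 107.0 yaw 2.6
far edge 100 x at y=39 480.5 yaw 2.78
left edge 100 y at x=435 108.0 yaw 2.26
far edge 120 x at y=39 481.4 yaw 2.46
left edge 120 y at x=435 109.1 yaw 1.82
```

View pics/s1c.png

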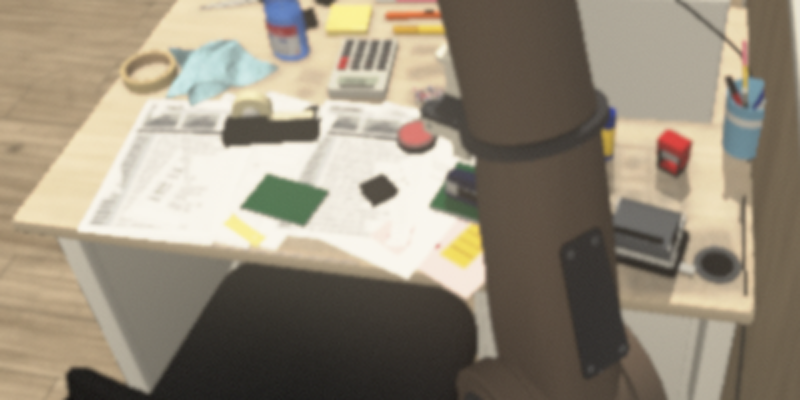

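The scene view shows the gripper over the notebook; the arm hides the middle of the desk. The punch, stamp and ink pad are clear. Descending now.

{"api": "send_rows", "payload": {
  "moves": "0 0 0.8 0 0 0;0 0 0.8 0 0 0;0 0 0.8 0 0 0;0 0 0.8 0 0 0;0 0 0.5 0 0 0;0 0 0.22 0 0 0;0 0 0 0 0 0;0 0 0 0 0 0"
}}

```text
clock: 4.1
position: [413.9, 286.1, 33.8]
orientation: [[0.08, 0.997, 0.001], [0.997, -0.08, 0.001], [0.001, 0.001, -1.0]]
contact_force: [0.2, 0.5, -0.1]
gripper_width: 1.001
grasp_force: 0.0
```

{"api": "send_rows", "payload": {
  "moves": "0 0 0 0 0 0;0 0 0 0 0 0;0 0 0 0 0 0;0 0 0 0 0 0;0 0 0 0 0 0;0 0 0 0 0 0;0 0 0 0 0 0;0 0 0 0 0 0;0 0 0 0 0 0;0 0 0 0 0 0;0 0 0 0 0 0;0 0 0 0 0 0",
  "gripper": 1
}}

```text
clock: 5.3
position: [413.7, 285.3, 33.1]
orientation: [[0.081, 0.997, -0.0], [0.997, -0.081, -0.0], [-0.0, -0.0, -1.0]]
contact_force: [-0.1, -0.6, -0.8]
gripper_width: 0.218
grasp_force: 30.0
```

{"api": "send_rows", "payload": {
  "moves": "0 0 -0.3 0 0 0;0 0 -0.6 0 0 0;0 0 -0.8 0 0 0;0 0 -0.8 0 0 0;0 0 -0.8 0 0 0;0 0 -0.7 0 0 0;0 0 0 0 0 0;0 0 0 0 0 0;0 0 0 0 0 0"
}}

```text
clock: 6.2
position: [413.1, 284.9, 152.4]
orientation: [[0.081, 0.997, -0.001], [0.997, -0.081, -0.001], [-0.001, -0.001, -1.0]]
contact_force: [-1.2, 0.0, -2.0]
gripper_width: 0.214
grasp_force: 30.0
```

Run:
```python
from h import *
go(519,43,150,2.6)
s=avg('top',4); np.save('f2.npy',s['f'])
c=crop4(s,250,165,350,240,8)
cv2.imwrite('pics/c3.png',cv2.cvtColor(np.clip(c*1.3,0,255).astype(np.uint8),cv2.COLOR_RGB2BGR))
a=np.radians(-4.7);X=np.array([np.cos(a),np.sin(a),0]);Y=np.array([-X[1],X[0],0])
p=np.array([413.7,285.3,0.])
for z in(131,177):
  for j in(-66,66): print(z,j,((proj(s,p+Y*j+[0,0,z])[0]-[250,165]+.5)*8).round())
```

```text
t 6.2 p [413.1 284.9 152.4] yaw -4.7 w 19.7 F [-1.2  0.  -2. ] j7 -0.6
 shift now-axes [-7.75   4.172  0.083]  after-turn axes [-8.215  3.16   0.08 ]  turn [-0.011  0.009 -1.209]
131 -66 [487. 409.]
131 66 [128. 375.]
177 -66 [488. 401.]
177 66 [118. 366.]
```

View pics/c3.png

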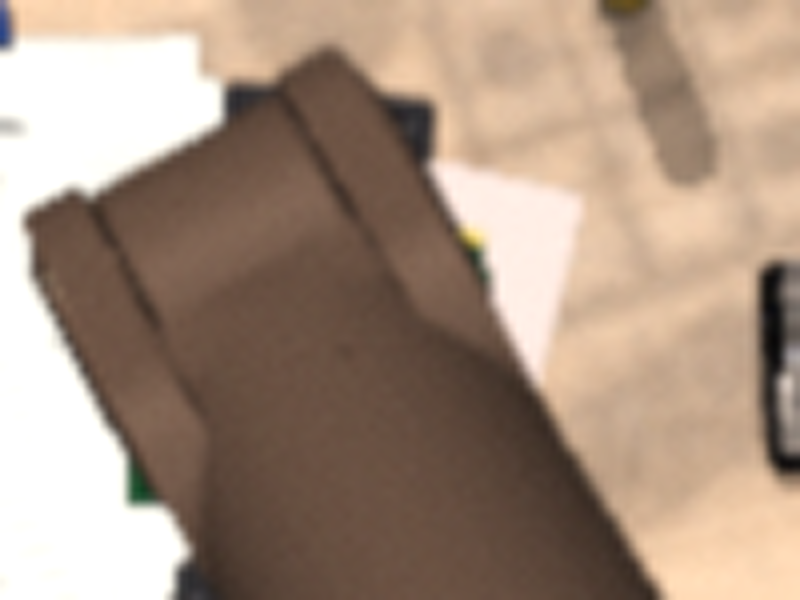

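The arm hides the stapler from the top view. I'll work out its length offset from the first averaged frame instead.

Run:
```python
from h import *
s=snap('top'); s['f']=np.load('f.npy')
a=np.radians(-4.7);X=np.array([np.cos(a),np.sin(a),0]);Y=np.array([-X[1],X[0],0])
p=np.array([413.7,285.3,0.])
for z in(11,18,57):
  for j in(-66,66): print(z,j,((proj(s,p+Y*j+[0,0,z])[0]-[262,203]+.5)*8).round())
# intensity profile along stapler axis at z=57
for z,lo,hi in((18,-80,-50),(57,-80,-50),(18,50,80),(57,50,80)):
  js=np.arange(lo,hi,3); P=proj(s,[p+Y*j+[0,0,z] for j in js]).astype(np.float32)
  v=cv2.remap(s['f'],P[:,0].copy(),P[:,1].copy(),cv2.INTER_LINEAR)[:,0]
  print(z,[(int(j),*q.astype(int)) for j,q in zip(js,v)])
c=crop4(s,262,203,318,229,14)
cv2.imwrite('pics/c4.png',cv2.cvtColor(np.clip(c*2,0,255).astype(np.uint8),cv2.COLOR_RGB2BGR))
```

```text
11 -66 [386. 124.]
11 66 [56. 93.]
18 -66 [386. 123.]
18 66 [55. 92.]
57 -66 [388. 117.]
57 66 [48. 85.]
18 [(-80, np.int64(193), np.int64(176), np.int64(169)), (-77, np.int64(195), np.int64(178), np.int64(171)), (-74, np.int64(191), np.int64(175), np.int64(168)), (-71, np.int64(147), np.int64(140), np.int64(130)), (-68, np.int64(72), np.int64(81), np.int64(68)), (-65, np.int64(21), np.int64(37), np.int64(32)), (-62, np.int64(9), np.int64(19), np.int64(27)), (-59, np.int64(9), np.int64(14), np.int64(30)), (-56, np.int64(10), np.int64(14), np.int64(32)), (-53, np.int64(11), np.int64(15), np.int64(33))]
57 [(-80, np.int64(192), np.int64(175), np.int64(167)), (-77, np.int64(195), np.int64(178), np.int64(171)), (-74, np.int64(192), np.int64(176), np.int64(169)), (-71, np.int64(161), np.int64(151), np.int64(142)), (-68, np.int64(88), np.int64(94), np.int64(82)), (-65, np.int64(26), np.int64(41), np.int64(35)), (-62, np.int64(9), np.int64(19), np.int64(27)), (-59, np.int64(10), np.int64(14), np.int64(30)), (-56, np.int64(12), np.int64(15), np.int64(33)), (-53, np.int64(11), np.int64(15), n
[... 290 characters left out ...]
 np.int64(36)), (68, np.int64(15), np.int64(43), np.int64(32)), (71, np.int64(22), np.int64(60), np.int64(36)), (74, np.int64(63), np.int64(88), np.int64(68)), (77, np.int64(153), np.int64(158), np.int64(147))]
57 [(50, np.int64(12), np.int64(16), np.int64(38)), (53, np.int64(12), np.int64(16), np.int64(38)), (56, np.int64(12), np.int64(16), np.int64(38)), (59, np.int64(14), np.int64(19), np.int64(38)), (62, np.int64(17), np.int64(29), np.int64(40)), (65, np.int64(17), np.int64(46), np.int64(35)), (68, np.int64(21), np.int64(60), np.int64(35)), (71, np.int64(55), np.int64(83), np.int64(62)), (74, np.int64(133), np.int64(141), np.int64(128)), (77, np.int64(185), np.int64(186), np.int64(177))]
```

View pics/c4.png

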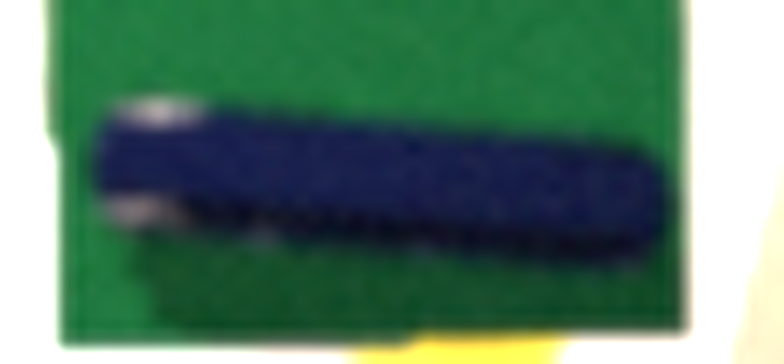

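The stapler's ends sit about 65 mm either side of the grasp, so it is held at its middle. Swinging to a point behind the punch.

{"api": "send_rows", "payload": {
  "moves": "0 0 0 0 0 -0.6;0 0 0 0 0 -0.55;-0.4 0.15 0 0 0 0;-0.8 0.35 0 0 0 0;-0.8 0.35 0 0 0 0;-0.8 0.35 0 0 0 0;-0.8 0.35 0 0 0 0;-0.8 0.35 0 0 0 0;-0.8 0.35 0 0 0 0;-0.8 0.35 0 0 0 0;-0.8 0.35 0 0 0 0;-0.8 0.3 0 0 0 0;-0.6 0.15 0 0 0 0;0 0 0 0 0 0;0 0 0 0 0 0;0 0 0 0 0 0"
}}

```text
clock: 8.05
position: [524.9, 44.1, 152.9]
orientation: [[-0.039, 0.999, -0.001], [0.999, 0.039, 0.0], [0.0, -0.001, -1.0]]
contact_force: [-0.6, 0.2, -2.9]
gripper_width: 0.217
grasp_force: 30.0
```

```bash
cat >> h.py <<'E'
def edges(s,f,c,yaw,hx,hy,z,lum,sides='fnlr',span=.6):
    """sub-pixel edge points across each side of a box (half sizes hx,hy) at height z; returns offset of side line and yaw"""
    a=np.radians(yaw);X=np.array([np.cos(a),np.sin(a),0]);Y=np.array([-X[1],X[0],0]);c=np.array([*c,z])
    out={}
    for n,N,T,h,w in(('f',X,Y,hx,hy),('n',-X,Y,hx,hy),('l',Y,X,hy,hx),('r',-Y,X,hy,hx)):
        if n not in sides: continue
        ts=np.linspace(-span*w,span*w,41); ds=np.arange(h-14,h+14,.25); E=[]
        for t in ts:
            P=proj(s,c+T*t+ds[:,None]*N).astype(np.float32)
            v=lum(cv2.remap(f,P[:,:1].copy(),P[:,1:].copy(),cv2.INTER_CUBIC)[:,0]); g=np.abs(np.gradient(cv2.GaussianBlur(v.reshape(-1,1),(1,13),3).ravel()))
            i=g.argmax(); k=slice(max(0,i-12),i+13); E.append((ds[k]*g[k]).sum()/g[k].sum())
        E=np.array(E); ok=abs(E-np.median(E))<2.5; k=np.polyfit(ts[ok],E[ok],1); out[n]=(round(np.median(E),1),round(np.degrees(np.arctan(k[0])),2),ok.sum())
    return out
E
python3 - <<'E'
from h import *
go(526,43.5,150,2.4)
s=avg('top',4); np.save('f3.npy',s['f'])
lum=lambda v:v[:,0]
for z in(11,): print('nb',edges(s,s['f'],(428,289),2.3,51,74,z,lum))
f=np.load('f.npy'); print('nb0',edges(s,f,(428,289),2.3,51,74,11,lum))
print('punch0',edges(s,f,(434.5,39.5),2.3,47,68,3,lambda v:v.mean(1),'fnl'))
cv2.imwrite('pics/c5.png',cv2.cvtColor(np.clip(crop4(s,225,140,405,240,4),0,255).astype(np.uint8),cv2.COLOR_RGB2BGR))
snap('scene','s2.png')
E
```

```text
t 8.1 p [524.9  44.1 152.9] yaw 2.3 w 19.9 F [-0.6  0.2 -2.9] j7 0.08
 shift now-axes [-0.021  0.036  0.098]  after-turn axes [-0.021  0.036  0.098]  turn [-0.005 -0.004 -0.025]
nb {'f': (np.float64(49.5), np.float64(0.57), np.int64(41)), 'n': (np.float64(50.0), np.float64(1.11), np.int64(41)), 'l': (np.float64(73.7), np.float64(2.18), np.int64(41)), 'r': (np.float64(72.8), np.float64(1.62), np.int64(41))}
nb0 {'f': (np.float64(49.5), np.float64(0.57), np.int64(41)), 'n': (np.float64(49.9), np.float64(1.05), np.int64(41)), 'l': (np.float64(73.7), np.float64(2.14), np.int64(41)), 'r': (np.float64(72.8), np.float64(1.62), np.int64(41))}
punch0 {'f': (np.float64(46.8), np.float64(-0.51), np.int64(41)), 'n': (np.float64(43.4), np.float64(-0.51), np.int64(38)), 'l': (np.float64(61.2), np.float64(-3.45), np.int64(15))}
```

View pics/s2.png

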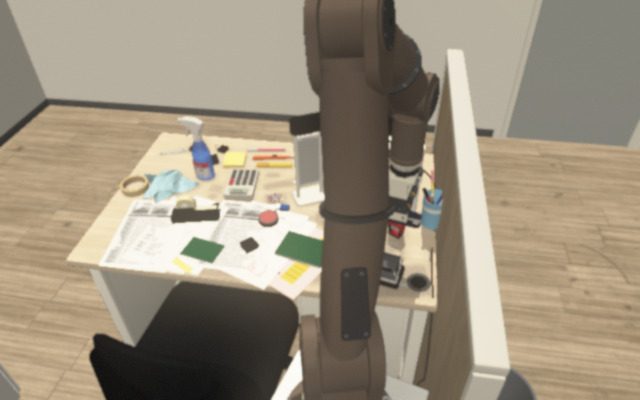

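The scene view shows the stapler over its target and the notebook now bare, at about (302,249). Lowering it behind the punch.

{"api": "send_rows", "payload": {
  "moves": "-0.03 0.08 0.5 0 0 0;0 0 0.8 0 0 0;0 0 0.8 0 0 0;0 0 0.8 0 0 0;0 0 0.6 0 0 0;0 0 0.4 0 0 0;0 0 0.25 0 0 0;0 0 0.1 0 0 0;0 0 0.06 0 0 0;0 0 0 0 0 0;0 0 0 0 0 0"
}}

```text
clock: 9.4
position: [528.2, 42.8, 24.4]
orientation: [[-0.039, 0.999, 0.001], [0.999, 0.039, 0.0], [0.0, 0.001, -1.0]]
contact_force: [-0.1, 0.1, -1.8]
gripper_width: 0.213
grasp_force: 30.0
```

{"api": "send_rows", "payload": {
  "moves": "0 0 0.04 0 0 0;0 0 0.03 0 0 0;0 0 0 0 0 0;0 0 0 0 0 0"
}}

```text
clock: 9.8
position: [528.1, 42.8, 22.8]
orientation: [[-0.039, 0.999, 0.001], [0.999, 0.039, 0.001], [0.001, 0.001, -1.0]]
contact_force: [-3.5, 0.0, 12.3]
gripper_width: 0.212
grasp_force: 30.0
```

{"api": "send_rows", "payload": {
  "moves": "0 0 0 0 0 0;0 0 0 0 0 0;0 0 0 0 0 0;0 0 0 0 0 0;0 0 0 0 0 0;0 0 0 0 0 0;0 0 0 0 0 0",
  "gripper": -0.3
}}

```text
clock: 10.5
position: [527.8, 42.7, 21.7]
orientation: [[-0.039, 0.999, -0.0], [0.999, 0.039, 0.0], [0.0, -0.0, -1.0]]
contact_force: [-0.5, -0.4, 0.1]
gripper_width: 0.647
grasp_force: 0.0
```

Run:
```python
from h import *
go(499.5,449.3,150,82)
```

```text
t 10.5 p [527.8  42.7  21.7] yaw 2.2 w 59.5 F [-0.5 -0.4  0.1] j7 0.19
 shift now-axes [13.58  -0.41  -4.276]  after-turn axes [ 2.819 13.29  -4.277]  turn [  0.     -0.    -13.292]
```

{"api": "send_rows", "payload": {
  "moves": "0 0 -0.5 0 0 0;0 0 -0.8 0 0 0;0 0 -0.8 0 0 0;0 0 -0.8 0 0 0;0 0 -0.8 0 0 0;0 0 -0.6 0 0 0;0.58 0 0 0 0 0;1 0 0 0 0 0;1 0 0 0 0 0;1 0 0 0 0 0;1 0 0 0 0 0;1 0 0 0 0 0;1 0 0 0 0 0;1 0 0 0 0 0;1 -0.1 0 0 0 0;1 -0.1 0 0 0 0;1 -0.1 0 0 0 0;1 -0.1 0 0 0 0;1 0 0 0 0 0;1 0 0 0 0 0",
  "gripper": -1
}}

```text
clock: 12.5
position: [499.4, 450.5, 150.6]
orientation: [[-0.039, 0.999, -0.0], [0.999, 0.039, -0.0], [-0.0, -0.0, -1.0]]
contact_force: [1.2, 0.2, 0.1]
gripper_width: 1.0
grasp_force: 0.0
```

{"api": "send_rows", "payload": {
  "moves": "0.8 0 0 0 0 -0.3;0 0 0 0 0 -1;0 0 0 0 0 -1;0 0 0 0 0 -1;0 0 0 0 0 -1;0 0 0 0 0 -1;0 0 0 0 0 -1;0 0 0 0 0 -1;0 0 0 0 0 -1;0 0 0 0 0 -1;0 0 0 0 0 -1;0 0 0 0 0 -1;0 0 0 0 0 -1;0 0 0 0 0 -1;0 0 0 0 0 0;0 0 0 0 0 0"
}}

```text
clock: 14.1
position: [498.9, 473.1, 150.6]
orientation: [[-0.99, 0.142, -0.0], [0.142, 0.99, -0.0], [0.0, -0.0, -1.0]]
contact_force: [-0.2, -1.1, -0.2]
gripper_width: 1.0
grasp_force: 0.0
```

Run:
```python
from h import *
go(499.5,449.3,60,82)
s=avg('top',6); np.save('f4.npy',s['f']); q=avg('scene',6); np.save('g4.npy',q['f'])
lum=lambda v:v[:,0]
print('nb',edges(s,s['f'],(428,289),2.3,51,74,11,lum))
print('nb scene',edges(q,q['f'],(428,289),2.3,51,74,11,lum))
m=lambda v:v.mean(1)
print('stapler base',edges(s,s['f'],(527.8,42.7),2.3,15,66,4,m,span=.5))
print('stapler arm',edges(s,s['f'],(527.8,42.7),2.3,10,66,46,m,'fn',span=.5))
print('punch',edges(s,s['f'],(434.5,39.5),2.3,47,68,3,m,'f'))
A=np.clip(crop4(s,335,165,385,225,8),0,255)
B=np.clip(crop4(q,340,195,390,295,5),0,255)
im=np.zeros((500,660,3),np.uint8); im[:480,:400]=A; im[:500,410:660]=B
cv2.imwrite('pics/c6.png',cv2.cvtColor(im,cv2.COLOR_RGB2BGR))
```

```text
t 14.1 p [498.9 473.1 150.6] yaw 81.9 w 92.0 F [-0.2 -1.1 -0.2] j7 0.61
 shift now-axes [-0.134 -0.783  3.019]  after-turn axes [-0.131 -0.784  3.019]  turn [-0.001 -0.003 -0.024]
nb {'f': (np.float64(49.5), np.float64(0.52), np.int64(41)), 'n': (np.float64(49.0), np.float64(0.42), np.int64(22)), 'l': (np.float64(78.8), np.float64(0.17), np.int64(20)), 'r': (np.float64(72.8), np.float64(1.58), np.int64(41))}
nb scene {'f': (np.float64(45.7), np.float64(0.17), np.int64(8)), 'n': (np.float64(59.3), np.float64(-1.69), np.int64(27)), 'l': (np.float64(71.4), np.float64(-0.44), np.int64(41)), 'r': (np.float64(77.0), np.float64(-2.35), np.int64(11))}
stapler base {'f': (np.float64(15.1), np.float64(0.86), np.int64(41)), 'n': (np.float64(13.9), np.float64(-0.27), np.int64(41)), 'l': (np.float64(66.8), np.float64(0.11), np.int64(41)), 'r': (np.float64(68.5), np.float64(10.29), np.int64(34))}
stapler arm {'f': (np.float64(9.0), np.float64(0.77), np.int64(41)), 'n': (np.float64(19.2), np.float64(0.03), np.int64(41))}
punch {'f': (np.float64(46.2), np.float64(-0.41), np.int64(40))}
```

View pics/c6.png

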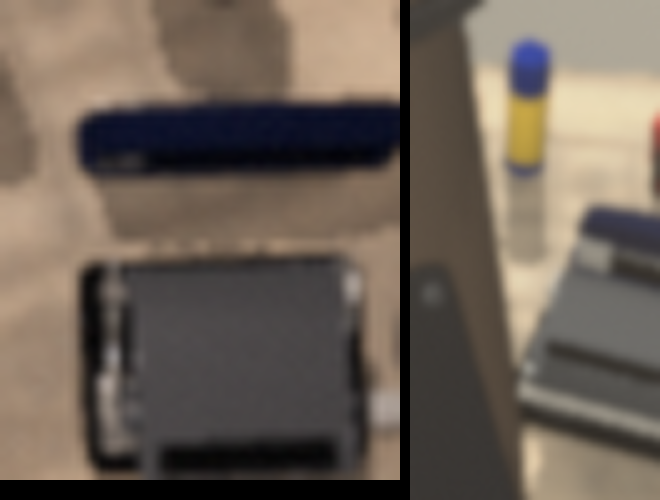

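The image shows the stapler lying parallel behind the punch, with a measured gap of about 31 mm and the ends matching. Next is the ink pad.

{"api": "send_rows", "payload": {
  "moves": "-0.13 -0.78 0 0 0 0;0 0 0.8 0 0 0;0 0 0.8 0 0 0;0 0 0.8 0 0 0;0 0 0.8 0 0 0;0 0 0.7 0 0 0;0 0 0.4 0 0 0;0 0 0.2 0 0 0;0 0 0.1 0 0 0;0 0 0 0 0 0;0 0 0 0 0 0;0 0 0 0 0 0"
}}

```text
clock: 15.9
position: [499.9, 449.9, 13.6]
orientation: [[-0.99, 0.138, 0.001], [0.138, 0.99, 0.001], [-0.001, 0.001, -1.0]]
contact_force: [-0.7, -0.7, 0.1]
gripper_width: 1.0
grasp_force: 0.0
```

Run:
```python
from h import *
go(499.5,449.3,11,82)
```

```text
t 15.9 p [499.9 449.9  13.6] yaw 82.0 w 92.0 F [-0.7 -0.7  0.1] j7 0.64
 shift now-axes [ 0.012 -0.023  0.088]  after-turn axes [ 0.012 -0.023  0.088]  turn [0.011 0.008 0.007]
```

{"api": "send_rows", "payload": {
  "moves": "0 0 0.07 0 0 0;0 0 0 0 0 0;0 0 0 0 0 0"
}}

```text
clock: 16.2
position: [499.5, 449.6, 10.7]
orientation: [[-0.99, 0.138, 0.0], [0.138, 0.99, 0.0], [-0.0, 0.0, -1.0]]
contact_force: [0.6, -0.3, 0.3]
gripper_width: 1.0
grasp_force: 0.0
```

{"api": "send_rows", "payload": {
  "moves": "0 0 0 0 0 0;0 0 0 0 0 0;0 0 0 0 0 0;0 0 0 0 0 0;0 0 0 0 0 0;0 0 0 0 0 0;0 0 0 0 0 0;0 0 0 0 0 0",
  "gripper": 1
}}

```text
clock: 17.0
position: [499.5, 449.6, 10.7]
orientation: [[-0.99, 0.138, 0.0], [0.138, 0.99, 0.0], [-0.0, 0.0, -1.0]]
contact_force: [-0.4, -0.1, -0.7]
gripper_width: 0.708
grasp_force: 30.0
```

{"api": "send_rows", "payload": {
  "moves": "0 0 -0.3 0 0 0;0 0 -0.6 0 0 0;0 0 -0.6 0 0 0;0 0 -0.6 0 0 0;0 0 -0.6 0 0 0;0 0 -0.3 0 0 0;0 0 0 0 0 0;0 0 0 0 0 0"
}}

```text
clock: 17.8
position: [499.3, 449.4, 100.3]
orientation: [[-0.99, 0.138, -0.0], [0.138, 0.99, -0.0], [0.0, -0.0, -1.0]]
contact_force: [-0.2, 0.1, -0.5]
gripper_width: 0.705
grasp_force: 30.0
```

Run:
```python
from h import *
go(427.8,289.4,90,92.3)
```

```text
t 17.8 p [499.3 449.4 100.3] yaw 82.0 w 64.9 F [-0.2  0.1 -0.5] j7 0.64
 shift now-axes [ 1.621 -5.611  0.345]  after-turn axes [ 2.594 -5.232  0.343]  turn [-0.003 -0.003 -1.709]
```

{"api": "send_rows", "payload": {
  "moves": "0 0 0 0 0 -0.8;0 0 0 0 0 -0.9;0.3 -0.6 0 0 0 0;0.4 -0.8 0 0 0 0;0.4 -0.8 0 0 0 0;0.4 -0.8 0 0 0 0;0.4 -0.8 0 0 0 0;0.4 -0.8 0 0 0 0;0.29 -0.63 0 0 0 0;0 0 0.5 0 0 0;0 0 0.7 0 0 0;0 0 0.6 0 0 0;0 0 0.4 0 0 0;0 0 0.2 0 0 0;0 0 0 0 0 0;0 0 0 0 0 0;0 0 0 0 0 0;0 0 0 0 0 0"
}}

```text
clock: 19.6
position: [428.4, 290.1, 29.3]
orientation: [[-0.999, -0.039, 0.001], [-0.039, 0.999, 0.001], [-0.001, 0.001, -1.0]]
contact_force: [0.7, 0.5, -0.5]
gripper_width: 0.709
grasp_force: 30.0
```

Run:
```python
from h import *
go(427.8,289.4,21.7,92.3)
```

```text
t 19.6 p [428.4 290.1  29.3] yaw 92.2 w 65.2 F [ 0.7  0.5 -0.5] j7 0.89
 shift now-axes [ 0.021 -0.021  0.253]  after-turn axes [ 0.02  -0.021  0.253]  turn [ 0.007  0.01  -0.009]
```

{"api": "send_rows", "payload": {
  "moves": "0.02 -0.02 0.12 0 0 0;0 0 0.07 0 0 0;0 0 0.03 0 0 0;0 0 0.03 0 0 0;0 0 0 0 0 0;0 0 0 0 0 0;0 0 0 0 0 0"
}}

```text
clock: 20.3
position: [427.5, 289.2, 21.2]
orientation: [[-0.999, -0.039, 0.0], [-0.039, 0.999, 0.0], [-0.0, 0.0, -1.0]]
contact_force: [-0.7, 0.3, -0.2]
gripper_width: 0.708
grasp_force: 30.0
```

{"api": "send_rows", "payload": {
  "moves": "0 0 0 0 0 0;0 0 0 0 0 0;0 0 0 0 0 0;0 0 0 0 0 0;0 0 0 0 0 0;0 0 0 0 0 0",
  "gripper": -1
}}

```text
clock: 20.9
position: [427.4, 289.1, 21.2]
orientation: [[-0.999, -0.039, 0.0], [-0.039, 0.999, 0.0], [-0.0, 0.0, -1.0]]
contact_force: [-0.2, -0.3, 0.1]
gripper_width: 1.002
grasp_force: 0.0
```

{"api": "send_rows", "payload": {
  "moves": "0 0 -0.3 0 0 0;0 0 -0.8 0 0 0;0 0 -0.8 0 0 0;0 0 -0.8 0 0 0;0 0 -0.8 0 0 0;0 0 -0.8 0 0 0;0 0 0 0 0 0;0 0 0 0 0 0"
}}

```text
clock: 21.7
position: [427.6, 289.2, 150.9]
orientation: [[-0.999, -0.039, 0.001], [-0.039, 0.999, 0.001], [-0.001, 0.001, -1.0]]
contact_force: [0.0, 0.2, -0.3]
gripper_width: 0.998
grasp_force: 0.0
```

Run:
```python
from h import *
go(604.5,62,160,-14)
```

```text
t 21.7 p [427.6 289.2 150.9] yaw 92.2 w 91.8 F [ 0.   0.2 -0.3] j7 0.9
 shift now-axes [-5.596 -7.799 -0.305]  after-turn axes [ 5.923 -7.554 -0.305]  turn [ -0.      0.016 -12.293]
```

Run:
```python
from h import *
s=snap('top'); s['f']=np.load('f.npy')
f=s['f'].mean(2)
for px in((289,139),(300,137),(320,132),(340,126),(360,121),(379,116)): print(px,onz(s,px,247)[0].round(0), onz(s,px,0)[0].round(0))
c=s['f'][90:190,270:400]
cv2.imwrite('pics/c7.png',cv2.cvtColor(cv2.resize(np.clip(c*1.2,0,255),None,fx=6,fy=6,interpolation=cv2.INTER_CUBIC).astype(np.uint8),cv2.COLOR_RGB2BGR))
```

```text
(289, 139) [610. 282. 247.] [667. 290.   0.]
(300, 137) [616. 252. 247.] [674. 254.   0.]
(320, 132) [631. 197. 247.] [692. 189.   0.]
(340, 126) [648. 142. 247.] [713. 123.   0.]
(360, 121) [663.  87. 247.] [731.  57.   0.]
(379, 116) [679.  35. 247.] [749.  -6.   0.]
```

View pics/c7.png

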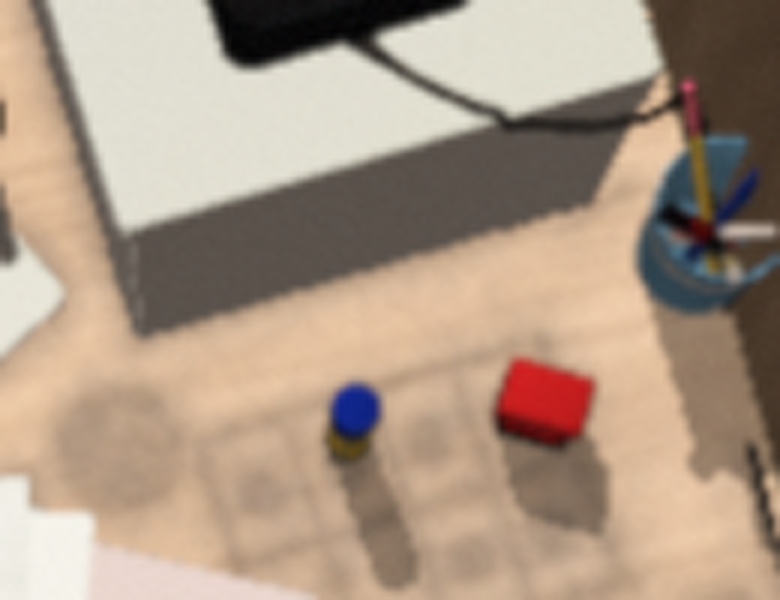

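{"api": "send_rows", "payload": {
  "moves": "0 0 0 0 0 1;0 0 0 0 0 1;0 0 0 0 0 1;0 0 0 0 0 1;0 0 0 0 0 1;0 0 0 0 0 1;0 0 0 0 0 1;0 0 0 0 0 1;0 0 0 0 0 1;0 0 0 0 0 1;0 0 0 0 0 1;0 0 0 0 0 1;0 0 0 0 0 1;0 0 0 0 0 1;0 0 0 0 0 1;0 0 0 0 0 1;0 0 0 0 0 1;0 0 0 0 0 0.7;0 0 0 0 0 0"
}}

```text
clock: 23.65
position: [426.8, 288.7, 149.1]
orientation: [[0.242, 0.97, -0.001], [0.97, -0.242, -0.002], [-0.002, -0.001, -1.0]]
contact_force: [0.5, -0.0, 0.4]
gripper_width: 0.999
grasp_force: 0.0
```

The drawer's front foot runs from about (645,275) to (720,28), and the cup stands at about (665,-20). A grasp across x would put the gripper body against both, so I'll take the stamp across its 47 mm side instead, which still fits the jaws.

Run:
```python
from h import *
s=snap('top'); f=np.load('f.npy')
red=lambda v:v[:,0]-v[:,1]
for z in(60,40): print(z,edges(s,f,(604,62.5),-15,16,23.5,z,red,span=.5))
q=snap('scene'); np.save('x.npy',q['image'])
print('glue',{z:onz(s,(270+355/6-.4,90+409/6-.4),z)[0].round(1) for z in(92,)})
g=avg('top',3)['f']; 
s['f']=g
r=blob(s,lambda c:(c[...,0]>c[...,1]+50),270,200,306,228,30); print('pad',r['c'],r['rect'])
go(604.5,62,150,75)
```

```text
60 {'f': (np.float64(14.3), np.float64(1.47), np.int64(41)), 'n': (np.float64(15.2), np.float64(-1.48), np.int64(26)), 'l': (np.float64(22.5), np.float64(-2.69), np.int64(41)), 'r': (np.float64(21.9), np.float64(-0.17), np.int64(41))}
40 {'f': (np.float64(18.9), np.float64(1.42), np.int64(41)), 'n': (np.float64(10.9), np.float64(-1.04), np.int64(24)), 'l': (np.float64(21.7), np.float64(-1.74), np.int64(41)), 'r': (np.float64(23.5), np.float64(1.65), np.int64(41))}
glue {92: array([588.7, 164.5,  92. ])}Traceback (most recent call last):
  File "<stdin>", line 9, in <module>
  File "h.py", line 26, in blob
    n,l,st,ce=cv2.connectedComponentsWithStats(m); i=1+np.argmax(st[1:,4])
                                                       ~~~~~~~~~^^^^^^^^^^
    return _wrapfunc(a, 'argmax', axis=axis, out=out, **kwds)
    return bound(*args, **kwds)
ValueError: attempt to get argmax of an empty sequence
```

{"api": "send_rows", "payload": {
  "moves": "0 0 0 0 0 -1;0 0 0 0 0 -1;0 0 0 0 0 -1;0 0 0 0 0 -1;0 0 0 0 0 -1;0 0 0 0 0 -1;0 0 0 0 0 -1;0 0 0 0 0 -1;0 0 0 0 0 -1;0 0 0 0 0 -1;0 0 0 0 0 -1;0 0 0 0 0 -1;0 0 0 0 0 -1;0 0 0 0 0 -1;0 0 0 0 0 -0.75;0 0 0 0 0 0"
}}

```text
clock: 25.5
position: [427.5, 288.9, 150.1]
orientation: [[-0.964, 0.265, -0.0], [0.265, 0.964, 0.0], [0.0, 0.0, -1.0]]
contact_force: [-0.4, 0.0, 0.5]
gripper_width: 1.003
grasp_force: 0.0
```

{"api": "send_rows", "payload": {
  "moves": "0 0 0 0 0 0.18;-0.4 -0.28 0 0 0 0;-0.8 -0.57 0 0 0 0;-0.8 -0.57 0 0 0 0;-0.8 -0.57 0 0 0 0;-0.8 -0.57 0 0 0 0;-0.8 -0.57 0 0 0 0;-0.8 -0.57 0 0 0 0;-0.8 -0.57 0 0 0 0;-0.8 -0.57 0 0 0 0;-0.8 -0.57 0 0 0 0;-0.17 -0.15 0 0 0 0;0 0 0 0 0 0;0 0 0 0 0 0;0 0 0 0 0 0"
}}

```text
clock: 27.0
position: [602.6, 64.6, 150.1]
orientation: [[-0.959, 0.283, -0.001], [0.283, 0.959, 0.001], [0.001, 0.001, -1.0]]
contact_force: [0.4, 0.7, -0.1]
gripper_width: 1.004
grasp_force: 0.0
```

Run:
```python
from h import *
go(603.7,62.8,39,73.5)
s=avg('top',4)
r=blob(s,lambda c:(c[...,0]>c[...,1]+50),270,195,306,228,30); print('pad',r['c'],r['rect'])
print('pad tin',edges(s,s['f'],(428,289.3),2.3,33,33,27,lambda v:v[:,0],span=.05))
```

```text
t 27.0 p [602.6  64.6 150.1] yaw 73.5 w 92.4 F [ 0.4  0.7 -0.1] j7 1.15
 shift now-axes [-0.053 -0.049  3.703]  after-turn axes [-0.051 -0.047  3.703]  turn [ 0.006 -0.007  0.008]
pad [427.  286.9] (array([427.1, 286.9]), array([54.2, 54.3]), 45.8)
pad tin {'f': (np.float64(45.1), np.float64(-1.33), np.int64(41)), 'n': (np.float64(28.2), np.float64(-6.44), np.int64(41)), 'l': (np.float64(24.8), np.float64(-4.49), np.int64(41)), 'r': (np.float64(31.2), np.float64(7.13), np.int64(41))}
```

{"api": "send_rows", "payload": {
  "moves": "-0.05 -0.05 0.3 0 0 0;0 0 0.6 0 0 0;0 0 0.8 0 0 0;0 0 0.8 0 0 0;0 0 0.6 0 0 0;0 0 0.4 0 0 0;0 0 0.2 0 0 0;0 0 0 0 0 0;0 0 0 0 0 0;0 0 0 0 0 0"
}}

```text
clock: 28.2
position: [605.1, 61.1, 40.1]
orientation: [[-0.959, 0.285, 0.002], [0.285, 0.959, 0.0], [-0.001, 0.001, -1.0]]
contact_force: [0.0, 0.4, -0.3]
gripper_width: 1.002
grasp_force: 0.0
```

{"api": "send_rows", "payload": {
  "moves": "0 0 0 0 0 0;0 0 0 0 0 0;0 0 0 0 0 0;0 0 0 0 0 0;0 0 0 0 0 0;0 0 0 0 0 0;0 0 0 0 0 0;0 0 0 0 0 0;0 0 0 0 0 0",
  "gripper": 1
}}

```text
clock: 29.1
position: [604.5, 61.1, 39.1]
orientation: [[-0.959, 0.285, 0.0], [0.285, 0.959, 0.0], [-0.0, 0.0, -1.0]]
contact_force: [0.5, -0.2, 0.6]
gripper_width: 0.51
grasp_force: 30.0
```

{"api": "send_rows", "payload": {
  "moves": "0 0 -0.3 0 0 0;0 0 -0.6 0 0 0;0 0 -0.8 0 0 0;0 0 -0.8 0 0 0;0 0 -0.8 0 0 0;0 0 -0.7 0 0 0;0 0 -0.3 0 0 0;0 0 0 0 0 0;0 0 0 0 0 0"
}}

```text
clock: 30.0
position: [603.9, 60.9, 167.5]
orientation: [[-0.959, 0.285, -0.001], [0.285, 0.959, -0.0], [0.001, -0.0, -1.0]]
contact_force: [0.7, 0.1, -0.0]
gripper_width: 0.51
grasp_force: 30.0
```

Run:
```python
from h import *
go(525.2,293.2,150,92.3)
```

```text
t 30.0 p [603.9  60.9 167.5] yaw 73.5 w 46.9 F [ 0.7  0.1 -0. ] j7 1.15
 shift now-axes [4.719 6.675 0.583]  after-turn axes [2.312 7.841 0.582]  turn [-2.00e-03 -8.00e-03 -3.14e+00]
```

{"api": "send_rows", "payload": {
  "moves": "0.7 0 0 0 0 0;0.9 0 0 0 0 0;0.9 0.3 0 0 0 0;0.9 0.8 0 0 0 0;0.8 0.9 0 0 0 0;0.47 0.9 0 0 0 0;0 0.9 0 0 0 0;0 0.9 0 0 0 0;0 0.9 0 0 0 0;0 0.8 0 0 0 0;0 0.28 0 0 0 0;0 0 0 0 0 -0.8;0 0 0 0 0 -0.8;0 0 0 0 0 -0.8;0 0 0 0 0 -0.74;0 0 0 0 0 0;0 0 0 0 0 0"
}}

```text
clock: 31.7
position: [526.9, 292.1, 167.5]
orientation: [[-0.999, -0.037, -0.001], [-0.037, 0.999, -0.001], [0.001, -0.001, -1.0]]
contact_force: [-0.4, -0.1, -0.3]
gripper_width: 0.512
grasp_force: 30.0
```

Run:
```python
from h import *
go(526.2,293.2,39.5,92.3)
```

```text
t 31.7 p [526.9 292.1 167.5] yaw 92.1 w 47.1 F [-0.4 -0.1 -0.3] j7 1.0
 shift now-axes [0.016 0.042 4.265]  after-turn axes [0.021 0.039 4.265]  turn [-0.008 -0.011 -0.028]
```

{"api": "send_rows", "payload": {
  "moves": "0.02 0.04 0.4 0 0 0;0 0 0.8 0 0 0;0 0 0.8 0 0 0;0 0 0.8 0 0 0;0 0 0.6 0 0 0;0 0 0.4 0 0 0;0 0 0.25 0 0 0;0 0 0.1 0 0 0;0 0 0.05 0 0 0;0 0 0 0 0 0;0 0 0 0 0 0;0 0 0 0 0 0"
}}

```text
clock: 32.9
position: [526.8, 294.4, 42.8]
orientation: [[-0.999, -0.04, 0.001], [-0.04, 0.999, 0.001], [-0.001, 0.001, -1.0]]
contact_force: [0.0, -0.5, -0.8]
gripper_width: 0.507
grasp_force: 30.0
```

{"api": "send_rows", "payload": {
  "moves": "0 0 0.05 0 0 0;0 0 0.03 0 0 0;0 0 0 0 0 0;0 0 0 0 0 0"
}}

```text
clock: 33.3
position: [526.5, 294.2, 39.7]
orientation: [[-0.999, -0.04, -0.0], [-0.04, 0.999, -0.0], [0.0, -0.0, -1.0]]
contact_force: [-0.7, 0.1, -0.3]
gripper_width: 0.509
grasp_force: 30.0
```

{"api": "send_rows", "payload": {
  "moves": "0 -0.02 0.02 0 0 0;0 0 0 0 0 0;0 0 0 0 0 0"
}}

```text
clock: 33.6
position: [526.5, 293.5, 39.1]
orientation: [[-0.999, -0.04, 0.0], [-0.04, 0.999, 0.0], [-0.0, 0.0, -1.0]]
contact_force: [0.5, -0.6, -0.2]
gripper_width: 0.506
grasp_force: 30.0
```

{"api": "send_rows", "payload": {
  "moves": "0 0 0 0 0 0;0 0 0 0 0 0;0 0 0 0 0 0;0 0 0 0 0 0;0 0 0 0 0 0;0 0 0 0 0 0",
  "gripper": -1
}}

```text
clock: 34.2
position: [526.5, 293.5, 39.1]
orientation: [[-0.999, -0.04, -0.0], [-0.04, 0.999, -0.0], [0.0, -0.0, -1.0]]
contact_force: [-0.9, 0.2, 0.3]
gripper_width: 0.973
grasp_force: 0.0
```

{"api": "send_rows", "payload": {
  "moves": "0 0 -0.3 0 0 0;0 0 -0.8 0 0 0;0 0 -0.8 0 0 0;0 0 -0.8 0 0 0;0 0 -0.8 0 0 0;0 0 -0.5 0 0 0;0 0 0 0 0 0;0 0 0 0 0 0"
}}

```text
clock: 35.0
position: [526.5, 293.5, 159.3]
orientation: [[-0.999, -0.04, 0.0], [-0.04, 0.999, 0.0], [-0.0, 0.0, -1.0]]
contact_force: [0.9, -0.2, 0.1]
gripper_width: 1.0
grasp_force: 0.0
```

Run:
```python
from h import *
go(588.6,164.5,160,73)
```

```text
t 35.0 p [526.5 293.5 159.3] yaw 92.3 w 92.0 F [ 0.9 -0.2  0.1] j7 1.0
 shift now-axes [-1.896 -4.381 -0.022]  after-turn axes [-3.238 -3.508 -0.022]  turn [0.004 0.004 3.218]
```

{"api": "send_rows", "payload": {
  "moves": "-0.3 -0.7 0 0 0 0;-0.4 -0.9 0 0 0 0;-0.4 -0.9 0 0 0 0;-0.4 -0.9 0 0 0 0;-0.3 -0.7 0 0 0 0;-0.1 -0.28 0 0 0 0;0 0 0.3 0 0 0;0 0 0.7 0 0 0;0 0 0.8 0 0 0;0 0 0.8 0 0 0;0 0 0.6 0 0 0;0 0 0.3 0 0 0;0 0 0.15 0 0 0;0 0 0 0 0 0;0 0 0 0 0 0;0 0 0 0 0 0"
}}

```text
clock: 36.6
position: [589.3, 164.9, 50.6]
orientation: [[-0.999, -0.04, 0.001], [-0.04, 0.999, 0.001], [-0.002, 0.001, -1.0]]
contact_force: [0.9, -0.2, 0.0]
gripper_width: 1.0
grasp_force: 0.0
```

{"api": "send_rows", "payload": {
  "moves": "0 0 0 0 0 0;0 0 0 0 0 0;0 0 0 0 0 0;0 0 0 0 0 0;0 0 0 0 0 0;0 0 0 0 0 0;0 0 0 0 0 0;0 0 0 0 0 0;0 0 0 0 0 0;0 0 0 0 0 0;0 0 0 0 0 0",
  "gripper": 1
}}

```text
clock: 37.7
position: [588.7, 164.6, 49.6]
orientation: [[-0.999, -0.04, -0.0], [-0.04, 0.999, 0.0], [0.0, 0.0, -1.0]]
contact_force: [0.1, 0.2, 0.7]
gripper_width: 0.281
grasp_force: 29.9
```

Run:
```python
from h import *
go(432.2,161.5,150,92.3)
s=avg('top',4); np.save('f5.npy',s['f'])
print('stamp',edges(s,s['f'],(525.2,293.2),2.3,16,23.5,60,lambda v:v[:,0]-v[:,1],span=.5))
print('nb',edges(s,s['f'],(428,289),2.3,51,74,11,lambda v:v[:,0]))
r=blob(s,lambda c:(c[...,0]>c[...,1]+50),270,195,306,228,30); print('pad',r['c'],r['rect'])
```

```text
t 37.7 p [588.7 164.6  49.6] yaw 92.3 w 25.9 F [0.1 0.2 0.7] j7 1.25
 shift now-axes [ 5.217  0.107 -3.347]  after-turn axes [ 5.217  0.107 -3.347]  turn [ 0.    -0.001  0.001]
stamp {'f': (np.float64(14.2), np.float64(-1.89), np.int64(41)), 'n': (np.float64(17.6), np.float64(4.13), np.int64(41)), 'l': (np.float64(19.2), np.float64(-0.96), np.int64(41)), 'r': (np.float64(23.6), np.float64(0.82), np.int64(41))}
nb {'f': (np.float64(49.6), np.float64(-0.12), np.int64(41)), 'n': (np.float64(50.0), np.float64(1.01), np.int64(41)), 'l': (np.float64(73.7), np.float64(2.12), np.int64(41)), 'r': (np.float64(72.8), np.float64(1.62), np.int64(41))}
pad [427.  286.9] (array([427.1, 286.9]), array([54.2, 54.9]), 45.8)
```

{"api": "send_rows", "payload": {
  "moves": "0 0 -0.3 0 0 0;0 0 -0.7 0 0 0;0 0 -0.8 0 0 0;0 0 -0.8 0 0 0;0 0 -0.7 0 0 0;0.4 0.18 0 0 0 0;0.8 0 0 0 0 0;0.8 0 0 0 0 0;0.8 0 0 0 0 0;0.8 0 0 0 0 0;0.8 0 0 0 0 0;0.6 0 0 0 0 0;0.22 0 0 0 0 0;0 0 0 0 0 0;0 0 0 0 0 0;0 0 0 0 0 0"
}}

```text
clock: 39.5
position: [433.0, 163.8, 148.6]
orientation: [[-0.999, -0.04, 0.001], [-0.04, 0.999, 0.0], [-0.001, 0.0, -1.0]]
contact_force: [0.7, 0.8, -1.0]
gripper_width: 0.278
grasp_force: 29.9
```

Run:
```python
from h import *
go(432.2,163.8,50,92.3)
```

```text
t 39.5 p [433.  163.8 148.6] yaw 92.3 w 25.6 F [ 0.7  0.8 -1. ] j7 1.12
 shift now-axes [2.800e-02 2.000e-03 3.288e+00]  after-turn axes [2.600e-02 2.000e-03 3.288e+00]  turn [ 0.002  0.006 -0.004]
```

{"api": "send_rows", "payload": {
  "moves": "0.02 0 0.4 0 0 0;0 0 0.8 0 0 0;0 0 0.8 0 0 0;0 0 0.6 0 0 0;0 0 0.4 0 0 0;0 0 0.2 0 0 0;0 0 0.05 0 0 0;0 0 0 0 0 0;0 0 0 0 0 0;0 0 0 0 0 0"
}}

```text
clock: 40.5
position: [431.9, 163.8, 51.7]
orientation: [[-0.999, -0.04, 0.001], [-0.04, 0.999, 0.001], [-0.001, 0.0, -1.0]]
contact_force: [-0.2, 0.0, -0.7]
gripper_width: 0.278
grasp_force: 29.9
```

{"api": "send_rows", "payload": {
  "moves": "0 0 0.04 0 0 0;0 0 0.02 0 0 0;0 0 0 0 0 0;0 0 0 0 0 0"
}}

```text
clock: 40.9
position: [431.6, 163.7, 49.4]
orientation: [[-0.999, -0.04, 0.0], [-0.04, 0.999, 0.0], [-0.0, 0.0, -1.0]]
contact_force: [0.7, -0.3, 1.2]
gripper_width: 0.279
grasp_force: 29.9
```

{"api": "send_rows", "payload": {
  "moves": "0 0 0 0 0 0;0 0 0 0 0 0;0 0 0 0 0 0;0 0 0 0 0 0;0 0 0 0 0 0;0 0 0 0 0 0",
  "gripper": 0
}}

```text
clock: 41.5
position: [431.5, 163.6, 49.3]
orientation: [[-0.999, -0.04, -0.0], [-0.04, 0.999, 0.0], [0.0, 0.0, -1.0]]
contact_force: [-0.5, 0.3, -0.3]
gripper_width: 0.502
grasp_force: 0.0
```

{"api": "send_rows", "payload": {
  "moves": "0 0 -0.3 0 0 0;0 0 -0.7 0 0 0;0 0 -0.8 0 0 0;0 0 -0.8 0 0 0;0 0 -0.7 0 0 0;0 0 -0.7 0 0 0;0.1 1 0 0 0 0;0.1 1 0 0 0 0;0.1 1 0 0 0 0;0.1 1 0 0 0 0;0.1 1 0 0 0 0;0.1 1 0 0 0 0;0.1 1 0 0 0 0;0.1 1 0 0 0 0;0.1 1 0 0 0 0;0.1 1 0 0 0 0;0 0 0 0 0 0;0 0 0 0 0 0"
}}

```text
clock: 43.3
position: [389.0, 462.4, 169.5]
orientation: [[-0.999, -0.041, -0.0], [-0.041, 0.999, -0.0], [0.0, -0.0, -1.0]]
contact_force: [0.7, 0.1, 0.1]
gripper_width: 0.496
grasp_force: 0.0
```

Run:
```python
from h import *
go(427.5,291.5,160,92.3)
s=avg('top',4); np.save('f6.npy',s['f'])
r=blob(s,lambda c:(c[...,0]>c[...,1]+50),270,195,306,228,30); print('pad',r['c'],r['rect'])
r=blob(s,lambda c:(c[...,2]>c[...,0]+40),312,185,343,222,92); print('glue',r['c'],r['rect'])
q=avg('scene',4)
A=np.clip(crop4(s,255,145,390,235,4),0,255); B=np.clip(crop4(q,265,195,420,285,4),0,255)[:300]
im=np.zeros((600,660,3),np.uint8); im[:360,:540]=A
B=cv2.resize(B,(400,200)); im[380:580,:400]=B
cv2.imwrite('pics/c8.png',cv2.cvtColor(im,cv2.COLOR_RGB2BGR))
```

```text
t 43.3 p [389.  462.4 169.5] yaw 92.4 w 45.7 F [0.7 0.1 0.1] j7 0.6
 shift now-axes [-1.045 -5.744  0.319]  after-turn axes [-1.052 -5.743  0.318]  turn [-0.003 -0.001  0.012]
pad [427.  286.9] (array([427.2, 286.8]), array([54.2, 54.6]), 45.8)
glue [432.1 163.3] (array([432.3, 163.2]), array([23.1, 22.7]), 0.7)
```

View pics/c8.png

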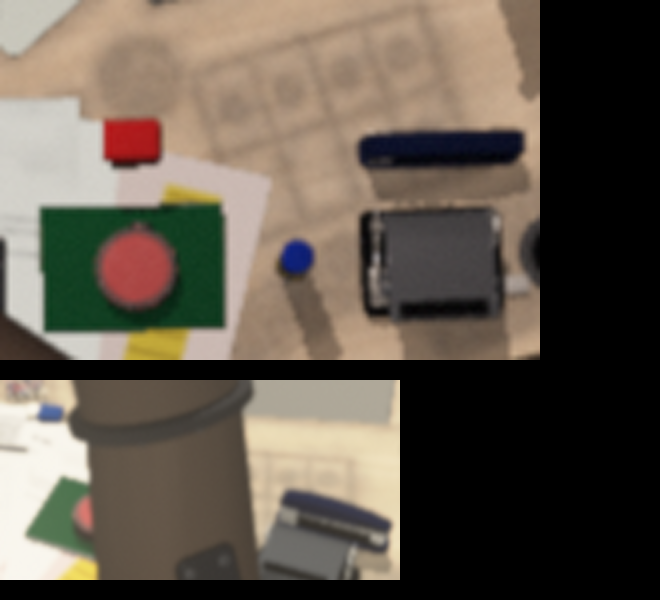

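The layout is right: the ink pad is on the notebook about 2.5 mm right of its middle, the stamp is behind it, the glue is in the gap and the stapler is behind the punch. I'll nudge the pad left.

{"api": "send_rows", "payload": {
  "moves": "-0.05 -0.44 0 0 0 0;-0.2 -0.9 0 0 0 0;-0.2 -0.9 0 0 0 0;-0.2 -0.9 0 0 0 0;-0.2 -0.9 0 0 0 0;-0.2 -0.9 0 0 0 0;0 -0.6 0 0 0 0;0 -0.2 0 0 0 0;0 0 0.8 0 0 0;0 0 0.9 0 0 0;0 0 0.9 0 0 0;0 0 0.9 0 0 0;0 0 0.7 0 0 0;0 0 0.4 0 0 0;0 0 0.2 0 0 0;0 0 0 0 0 0;0 0 0 0 0 0;0 0 0 0 0 0",
  "gripper": -1
}}

```text
clock: 45.5
position: [428.4, 291.9, 26.3]
orientation: [[-0.999, -0.04, 0.001], [-0.04, 0.999, 0.001], [-0.001, 0.001, -1.0]]
contact_force: [-0.8, 0.7, 0.3]
gripper_width: 0.999
grasp_force: 0.0
```

Run:
```python
from h import *
go(427.6,291.6,22,92.3)
```

```text
t 45.5 p [428.4 291.9  26.3] yaw 92.3 w 91.9 F [-0.8  0.7  0.3] j7 0.84
 shift now-axes [ 0.027 -0.01   0.142]  after-turn axes [ 0.027 -0.01   0.142]  turn [0.011 0.013 0.001]
```

{"api": "send_rows", "payload": {
  "moves": "0 0 0.1 0 0 0;0 0 0 0 0 0;0 0 0 0 0 0"
}}

```text
clock: 45.8
position: [427.8, 291.4, 22.4]
orientation: [[-0.999, -0.04, 0.0], [-0.04, 0.999, 0.0], [-0.0, 0.0, -1.0]]
contact_force: [-0.4, 0.2, -0.1]
gripper_width: 0.999
grasp_force: 0.0
```

{"api": "send_rows", "payload": {
  "moves": "0 0 0 0 0 0;0 0 0 0 0 0;0 0 0 0 0 0;0 0 0 0 0 0;0 0 0 0 0 0;0 0 0 0 0 0;0 0 0 0 0 0",
  "gripper": 1
}}

```text
clock: 46.5
position: [427.8, 291.4, 22.3]
orientation: [[-0.999, -0.04, -0.0], [-0.04, 0.999, -0.0], [0.0, -0.0, -1.0]]
contact_force: [-0.8, -1.1, 0.7]
gripper_width: 0.703
grasp_force: 30.0
```

{"api": "send_rows", "payload": {
  "moves": "0 0 0 0 0 0;0 0 0 0 0 0;0 0 0 0 0 0;0 0 0 0 0 0;0 0 0 0 0 0;0 0 0 0 0 0",
  "gripper": -1
}}

```text
clock: 47.1
position: [427.9, 291.4, 22.3]
orientation: [[-0.999, -0.04, 0.0], [-0.04, 0.999, 0.0], [-0.0, 0.0, -1.0]]
contact_force: [0.5, 0.7, 0.2]
gripper_width: 1.002
grasp_force: 0.0
```

{"api": "send_rows", "payload": {
  "moves": "0 0 -0.3 0 0 0;0 0 -0.7 0 0 0;0 0 -0.8 0 0 0;0 0 -0.8 0 0 0;0 0 -0.8 0 0 0;0 0 -0.8 0 0 0;0.1 1 0 0 0 0;0.1 1 0 0 0 0;0.1 1 0 0 0 0;0.1 1 0 0 0 0;0.1 1 0 0 0 0;0.1 1 0 0 0 0;0 0 0 0 0 0;0 0 0 0 0 0;0 0 0 0 0 0"
}}

```text
clock: 48.6
position: [403.1, 469.3, 148.5]
orientation: [[-0.999, -0.039, 0.0], [-0.039, 0.999, -0.001], [-0.0, -0.001, -1.0]]
contact_force: [0.2, 0.3, -0.7]
gripper_width: 0.999
grasp_force: 0.0
```

Run:
```python
from h import *
go(427.6,291.6,22,92.3)
s=avg('top',4)
r=blob(s,lambda c:(c[...,0]>c[...,1]+50),270,195,306,228,30); print('pad',r['c'],r['rect'])
r=blob(s,lambda c:(c[...,2]>c[...,0]+40),312,185,343,222,92); print('glue',r['c'])
r=blob(s,lambda c:(c[...,2]>c[...,0]+40),235,155,256,178,13); print('eraser',r['c'])
r=blob(s,lambda c:(c[...,0]>c[...,1]+50),270,165,306,192,60); print('stamp',r['c'],r['rect'])
A=np.clip(crop4(s,215,135,400,245,4),0,255)
cv2.imwrite('pics/c9.png',cv2.cvtColor(A.astype(np.uint8),cv2.COLOR_RGB2BGR))
```

```text
t 48.6 p [403.1 469.3 148.5] yaw 92.2 w 91.9 F [ 0.2  0.3 -0.7] j7 0.61
 shift now-axes [-0.583 -5.947  4.223]  after-turn axes [-0.578 -5.951  4.218]  turn [-0.008  0.002 -0.009]
pad [426.8 289. ] (array([426.9, 289. ]), array([54.5, 54.4]), 19.4)
glue [432.1 163.3]
eraser [567.8 427.2]
stamp [524.8 290.7] (array([524.6, 290.5]), array([35.3, 45.1]), 1.0)
```

View pics/c9.png

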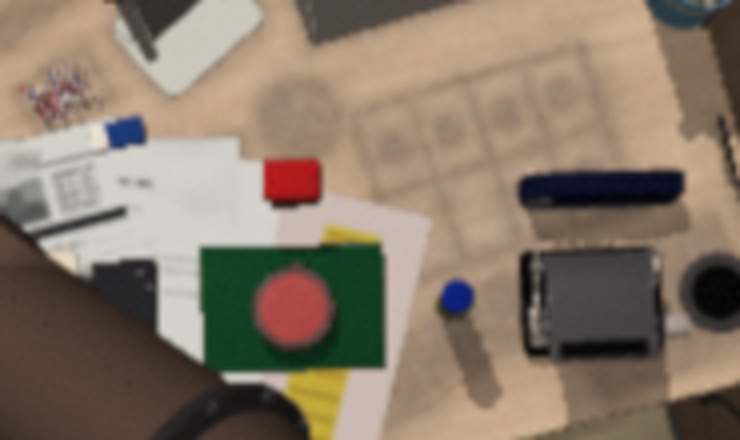

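The last view shows the pad at the middle of the notebook, the stamp and glue upright, the stapler parallel behind the punch, and the eraser where it was. The gripper is clear of everything, so I'm handing in.

```bash
python3 -c "
from plant import arm; print(arm.job_done())"
```

```text
the job is handed in; nothing more can be done
None
```

I handed the job in at about 49 s: stapler, ink pad, date stamp and glue stick are all laid out as asked to within about 3 mm by my camera measurements (the stamp about 2.5 mm off the notebook's middle line, the glue stick about 2 mm off the gap's middle), the eraser has not moved, and I did not re-measure the clip, which the arm hid in the last picture.

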